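# Refit the fume-filter cassette and lock it in

### The job

Slide the black filter cassette along the rails on top of the white filter box until it drops into the mouth of the empty bay, then press it down at its middle until it sits fully home, flush with the deck. Then swing the small steel keeper round by its post to its stop, so that it lies across the cassette's edge, and leave everything else where it is, including the tin on the deck.

Things in the scene. Friction and masses are not known exactly. Their poses are not given: they have to be found in the camera images.
- filterbox: White plastic filter box fixed to the table in front of the robot, turned up to 0.5 rad. Origin at table level under the bay's centre; z up, y along the box, x across it towards the keeper's pivot. Flat deck 50 mm above the table, reaching 136 mm from the origin to +y and to -y, 80 mm to +x, 50 mm to -x.
- bay (a point): Centre of the bay's mouth, at deck level, axes as the box. The bay is a recess 65 mm (x) by 82 mm (y), 20 mm deep, with a lift plate in it.
- rail_end (a point): Two rails, 6 mm high and 5 mm wide, run along y on the deck on each side of the bay (|y| 46 to 136 mm), 65 mm apart inside, in line with the bay; their outer ends are open. The point lies midway between the rails at deck level at the outer end on the +y side.
- bay_floor (a point): Centre of the bay's fixed floor, 20 mm below the deck. Over it a slatted metal lift plate (50 by 66 mm) starts 8 mm below the deck. A cassette that has dropped in rests on it, its top 12 mm above the deck. The plate is stiff: it moves down only under a push of about 8 N on the cassette and stays where it is left; pushed right down, the cassette is on the floor, flush.
- cassette_center (a point): Filter cassette: black plastic block with a grey-slatted top, 62 mm (its x) by 78 mm (its y) by 20 mm high, about 0.13 kg, loose. The point is its centre, half-way up; z is up. At the start it lies on the deck between the rails, on the +y or the -y side of the bay, its centre 84 to 94 mm from the bay's centre.
- keeper (a joint): Angle of the keeper, rad: 0 = closed, at its stop, pointing along the box's -x across the cassette's edge; grows anticlockwise seen from above (towards the box's -y). It starts open at 1.3 to 1.7 (end of travel 1.75). Light friction keeps it where it is left. The bar passes 2.5 mm above the deck, so it can close only over a flush cassette.
- keeper_post (a point): Upright black post by which the keeper is moved, 10 mm across; its centre line is 34 mm from the pivot. It stands on the steel bar (42 mm long, 14 mm wide, top 7.5 mm above the deck) and ends 25 mm above the deck. The point is on its axis, 16 mm above the deck.
- keeper_pivot (a point): Vertical pivot of the keeper, at deck level, 58 mm from the bay's centre along the box's x.
- tin_center (a point): Bystander: round steel nozzle tin, 52 mm across, 28 mm high, standing on the deck between the rails on the other side of the bay from the cassette, its centre 84 to 94 mm from the bay's centre. Point at its centre.
- band_left_center (a point): Bystander: printed orange face-shield headband, an open arc of radius 64 mm, 22 mm high, on the table beyond the box. Point at the centre of the arc, 10 mm up.
- band_right_center (a point): Bystander: the same in black, beside it.
- scraper_grip (a point): Bystander: scraper, 200 mm long, lying on the table between robot and box. Point on its handle.
- glue_center (a point): Bystander: small grey glue bottle with a white cap, standing on the table, 28 mm across, 95 mm high, beyond the box's +y end. Point at its centre.
There are look-alikes about, which are no part of the job. Leave any green look-alike of the part that bears cassette_center alone.

How it is judged:
By the outcome, as a careful person would: the job done as asked, in the order asked, and still so for the second after the job is handed in, with the robot touching nothing.
It also fails if it takes over 51 s, if anything falls off the work surface, if the arm or the gripper's body presses on something with over 40 N, if the wrist force passes 120 N, or if a joint passes its speed limit or range.

### The arm

A 6-joint arm with a two-finger parallel gripper is mounted at the origin on the work surface. World frame = base frame: x ahead of the robot, y to its left, z up, the work surface at z = 0. Lengths are in m, angles in degrees, forces in N, time in s.
With the tool pointing down it reaches from about 0.375 to 0.975 m from the base axis. Payload 3.8 kg.
Tool frame: the origin (TCP) lies at the very end of the fingers, on their centre line; the grasp point (between the pads) lies 19 mm behind it; z points along the fingers, y is the line along which they close (so a half turn about z gives the same grasp; the last joint's range is limited). The gripper opens to 88 mm and grips with 3 to 60 N. Pads are 18 mm wide; open, the fingers measure 123 mm over their backs; the gripper's body (75 mm by 187 mm) begins 45 mm behind the grasp point.
Start: joints at [63.719, 15.12, 91.902, -0, 72.978, -2.114], TCP at [0.276, 0.616, 0.207] pointing down, gripper open.
Joint ranges: [-150.88, 150.88], [-54.13, 125.18], [17.81, 147.31], [-75.09, 255.09], [0, 152.58], [-146.25, 146.25]. Speed limits (degrees/s): [147.25, 147.25, 180, 180, 180, 180].

### API

Orientations are given as [roll, pitch, yaw] about the fixed x, y, z axes, in that order (R = Rz(yaw) Ry(pitch) Rx(roll)).
In Python, from cell import bot, viewer, hand_in gives the robot as it stands.
- The arm moves only by the tool arm_command, never from a script. Its argument "commands" is one flat list of numbers, 4 for each row, row after row: the shift along the tool's x, y, z in mm, then the turn about the tool's z in rad. In form: [x, y, z, yaw, x, y, z, yaw, ...]. A call has 1 to 5 rows; each row is the pose to reach, as a shift and turn from the pose commanded when the call began, along the tool's axes at that moment; what a row does not reach only later rows make up. A row lasts 1/10 s, in which the tool goes at most 50 mm and 8.59 degrees, less where a joint would pass 70% of its speed; a pose out of reach is approached as far as the arm can. A call with a gripper value outside its range is refused whole. "hand" is the finger opening in mm, from 0 to 88.1, set as the call begins (left out, the last holds). The fingers move at their own pace and stop on an object; the grip force is fixed at half the most. Time passes only in rows, so rows that repeat a pose let the fingers close. It gives the time, the measured TCP pose, the force, the opening and the grip force at its end, in the units of the state.
- bot.get_obs(): the state, without advancing time (a new reading comes with each control period).
- viewer.capture(name): name is "scene" or "top" or "wrist"; returns (picture, depth): 480x640x3 uint8, blue, green, red; 480x640 float32, m along the optical axis (not along the pixel's ray), 0 where there is no reading.
- viewer.camera_params(name): a dict with "intrinsics" (3x3 intrinsics, pixels), "camera_from_world" (4x4, takes a point from world to camera coordinates); the wrist camera has in their place "mount" (4x4, takes a point from camera to tool coordinates, whose origin is the TCP and whose axes are the flange's). Camera axes: x right, y up, looking along -z (the intrinsics and any distortion apply to the point x, -y, -z); pixel columns grow to the right and rows downward; lengths in m; the calibration is good to about 2 mm. A picture is of the moment at which its call begins: read the wrist's pose just before it. camera_params takes no time and is no camera call.
- hand_in(): hands the job in; it is judged then, once.
The state is a dict: "time": time; "joints": joint angles; "joint_vel": joint speeds; "effort": joint torques, N m; "position": TCP position; "tool_rot": TCP orientation; "force": force on the tool from outside, world axes, zero at the start; "ft_torque": the same for the moment, N m; "finger_gap": finger opening in m; "finger_force": force on a finger pad.
Only numpy, scipy, OpenCV 4.12 (cv2) and the standard library are available. Lean on these libraries where they do the work, as an engineer would, in place of code of your own. Each camera call takes 0.05 s, during which the arm holds its last target. There are 200 camera calls.

## Working session

There is one attempt and no reset: what is moved stays moved. The work goes in short steps, Python scripts to look and compute and a tool call to move; the robot and the scene stay as the last step left them, time stands still between calls to the robot, and variables do not carry over. Pictures are saved under pics/ and viewed, at most 10 in all, crops included, and the job is handed in when it is done.

Besides the shell and the picture viewer there is one more tool, called after ">>>" as name(argument=value, ...) on one line, values as JSON. arm_command: Moves the arm, as the interface text tells. Its arguments: {"type":"object","properties":{"commands":{"type":"array"},"hand":{"type":"number"}},"required":["commands"]}

```bash
mkdir -p pics; ls; cat > h.py <<'E'
import numpy as np, cv2
from cell import bot, viewer, hand_in
def cap(n,save=None):
    im,d=viewer.capture(n)
    if save: cv2.imwrite('pics/'+save+'.png',im)
    return im,d
def ray(n,uv,obs=None):
    p=viewer.camera_params(n);K=np.array(p["intrinsics"]);
    x=np.linalg.solve(K,np.array([uv[0],uv[1],1.0]));d=np.array([x[0],-x[1],-x[2]])
    if n=="wrist":
        from scipy.spatial.transform import Rotation as R
        M=np.array(p["mount"]);T=np.eye(4);T[:3,:3]=R.from_euler('xyz',obs["tool_rot"],degrees=True).as_matrix();T[:3,3]=obs["position"]
        C=T@M
    else: C=np.linalg.inv(np.array(p["camera_from_world"]))
    return C[:3,3],C[:3,:3]@d
def onz(n,uv,z,obs=None):
    o,d=ray(n,uv,obs);return o+d*(z-o[2])/d[2]
E
python3 - <<'E'
from h import *
o=bot.get_obs();print(o)
cap("top","top1");cap("scene","scene1")
print({k:v for k,v in viewer.camera_params("top").items()});print(viewer.camera_params("wrist"))
E
```

```text
pics
{'time': 0.0, 'joints': array([ 6.37186908e+01,  1.51679764e+01,  9.19785291e+01,  7.81424088e-04,
        7.29776792e+01, -2.11553775e+00]), 'joint_vel': array([ 0.03870057, -0.12015585,  0.02296129, -0.09252543,  0.04145183,
       -0.17903932]), 'effort': array([-2.42700757e-03, -5.02107382e+01, -3.56873810e+01,  7.24879280e-02,
        2.94169667e-02, -2.04349258e-04]), 'position': array([0.27600507, 0.61515949, 0.20562766]), 'tool_rot': array([-1.79875928e+02, -5.33042183e-03,  1.55833993e+02]), 'force': array([ 0.61847669,  0.72127563, -0.13464393]), 'ft_torque': array([ 0.02230471,  0.00610194, -0.04668745]), 'finger_force': 0.0, 'finger_gap': 0.08771908029421586}
{'intrinsics': array([[512.13483805,   0.        , 323.28526771],
       [  0.        , 512.13483805, 251.46463332],
       [  0.        ,   0.        ,   1.        ]]), 'camera_from_world': array([[ 1.48465885e-01, -9.88911322e-01,  3.50388900e-03,
         8.47674527e-04],
       [ 9.65860650e-01,  1.45764093e-01,  2.14163570e-01,
        -5.81189183e-01],
       [-2.12299520e-01, -2.84117154e-02,  9.76791528e-01,
        -7.30684033e-01],
       [ 0.00000000e+00,  0.00000000e+00,  0.00000000e+00,
         1.00000000e+00]])}
{'intrinsics': array([[387.79218272,   0.        , 319.38849658],
       [  0.        , 387.79218272, 243.22991942],
       [  0.        ,   0.        ,   1.        ]]), 'mount': array([[ 6.69072586e-04,  9.51919787e-01,  3.06346651e-01,
         7.93545639e-02],
       [ 9.99999489e-01, -4.04715239e-04, -9.26453084e-04,
        -1.22914416e-03],
       [-7.57925865e-04,  3.06347114e-01, -9.51919572e-01,
        -1.77434122e-01],
       [ 0.00000000e+00,  0.00000000e+00,  0.00000000e+00,
         1.00000000e+00]])}
```

View pics/top1.png

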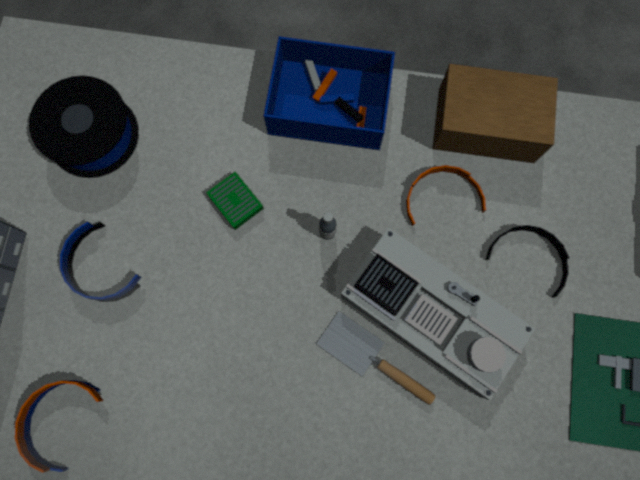

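View pics/scene1.png

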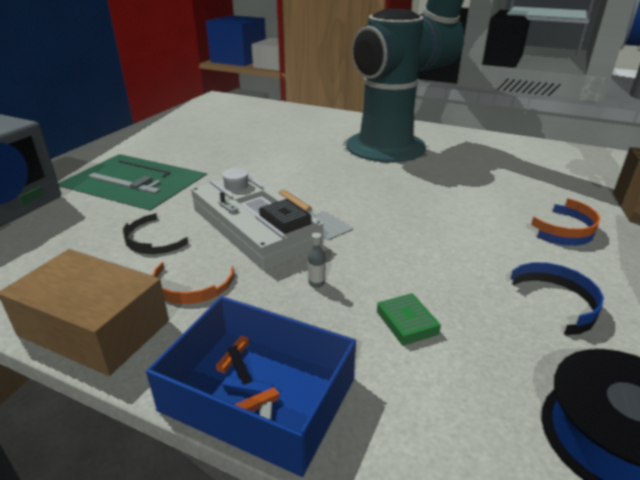

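Candidates for the cassette: black slatted block on the white box at top (387,283), and the green block at (235,200), which is the look-alike. By colour and by lying between the rails, I choose the black one. The keeper's black post is at about (475,298), the tin at (487,352), and the glue bottle at (327,228), so the cassette is on the +y side. Next is a close crop with measurements.

```bash
python3 - <<'E'
from h import *
im=cv2.imread('pics/top1.png')
c=cv2.resize(im[220:410,330:545],None,fx=3.6,fy=3.1,interpolation=cv2.INTER_CUBIC);c=cv2.resize(im[220:410,330:545],None,fx=3,fy=3,interpolation=cv2.INTER_CUBIC);cv2.imwrite('pics/crop1.png',c)
g=cv2.cvtColor(im,cv2.COLOR_BGR2GRAY)
m=np.zeros_like(g);m[245:325,345:425]=(g[245:325,345:425]<75)*255
m=cv2.morphologyEx(m,cv2.MORPH_CLOSE,np.ones((7,7)))
cs,_=cv2.findContours(m,cv2.RETR_EXTERNAL,cv2.CHAIN_APPROX_NONE)
k=max(cs,key=cv2.contourArea);r=cv2.minAreaRect(k);print(r)
P=np.array([onz("top",q,.07)[:2] for q in cv2.boxPoints(r)]);print(P,P.mean(0),np.linalg.norm(np.diff(P,axis=0),axis=1))
for n,q,z in [("screw",(390,234),.05),("s",(528,328),.05),("s",(347,292),.05),("s",(489,393),.05),("post",(476,298),.075),("piv",(453,288),.055),("tin",(488,351),.078),("glue",(330,217),.095)]: print(n,onz("top",q,z))
E
```

```text
((384.4999694824219, 284.5), (78.99998474121094, 78.99998474121094), -0.0)
[[ 0.46849819  0.03873243]
 [ 0.58813035  0.0555834 ]
 [ 0.60630519 -0.06480862]
 [ 0.4860122  -0.0777168 ]] [ 0.53723648 -0.0120524 ] [0.12081312 0.12175617 0.12098357]
screw [ 0.62130032 -0.01283506  0.05      ]
s [ 0.50570113 -0.23930088  0.05      ]
s [0.51932099 0.04185485 0.05      ]
s [ 0.40107948 -0.18796772  0.05      ]
post [ 0.53555121 -0.1497129   0.075     ]
piv [ 0.54911654 -0.11888642  0.055     ]
tin [ 0.46014906 -0.17281988  0.078     ]
glue [0.62175365 0.08429893 0.095     ]
```

View pics/crop1.png

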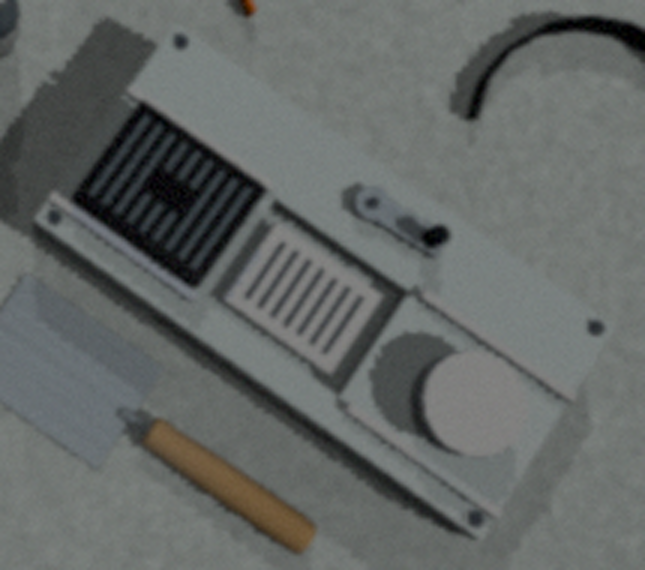

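The crop confirms the black grey-slatted cassette, between the rails on the +y side with its top centre at crop (170,195), i.e. image (387,285). The empty bay with its slatted plate is at crop (307,297), the keeper pivot at (371,203) and the post at (437,236).

```bash
python3 - <<'E'
from h import *
f=lambda x,y,z:onz("top",(330+x/3,220+y/3),z)[:2]
S=[f(180,41,.05),f(54,216,.05),f(596,327,.05),f(475,517,.05)]
d=S[0]-S[2]+S[1]-S[3];a=np.arctan2(d[1],d[0])-np.pi/2
ex=np.array([np.cos(a),np.sin(a)]);ey=np.array([-ex[1],ex[0]])
piv=f(371,203,.0575);print("a",np.degrees(a))
b0=piv-.058*ex
loc=lambda p:(np.round(1e3*np.array([(p-b0)@ex,(p-b0)@ey]),1))
print("bay from pivot",b0)
bm=[f(*q,.05) for q in [(275,205),(402,292),(340,392),(217,295)]]
print("mouth",[loc(p) for p in bm]);print("plate",loc(f(307,297,.042)))
print("screws",[loc(p) for p in S])
c=[f(*q,.07) for q in [(140,103),(265,190),(200,288),(77,200)]]
print("cas",[loc(p) for p in c],loc(np.mean(c,0)));print("post",loc(f(437,236,.075)),"tin",loc(f(474,402,.078)))
E
```

```text
a -27.33917124170672
bay from pivot [ 0.49780659 -0.09262913]
mouth [array([30. , 38.8]), array([ 30.7, -38.6]), array([-30.1, -40.3]), array([-26.1,  37.2])]
plate [ 1.6 -1.7]
screws [array([ 73.5, 127.9]), array([-41.7, 128.1]), array([  73.7, -128.3]), array([ -41.9, -127.8])]
cas [array([ 28.7, 125.3]), array([28.7, 48.6]), array([-31.4,  47.5]), array([-31.2, 122.6])] [-1.3 86. ]
post [ 58.6 -33.5] tin [ -0.3 -90.8]
```

```bash
cat >> h.py <<'E'
import sys
A=np.radians(-27.34);EX=np.array([np.cos(A),np.sin(A)]);EY=np.array([-EX[1],EX[0]]);B=np.array([.4980,-.0928])
def go(bx,by,z,yaw=62.66):
    o=bot.get_obs();p=o["position"];w=np.radians(o["tool_rot"][2]);t=B+(bx*EX+by*EY)/1e3;d=t-p[:2]
    x=np.array([np.cos(w),np.sin(w)]);y=np.array([np.sin(w),-np.cos(w)])
    r=p[:2]-B
    print("t",round(o["time"],2),"at box",np.round(1e3*np.array([r@EX,r@EY]),1),np.round(p[2]*1e3,1),"yaw",round(o["tool_rot"][2],2),"F",np.round(o["force"],1),"gap",round(o["finger_gap"]*1e3,1))
    turn=(np.radians(o["tool_rot"][2]-yaw)+np.pi)%(2*np.pi)-np.pi
    print("shift mm",np.round(1e3*np.array([d@x,d@y,p[2]-z]),1),"turn",round(turn,3))
if __name__=="__main__": go(*map(float,sys.argv[1:]))
E
python3 h.py 0 145 0.2
```

```text
t 0.1 at box [-522.3  527. ] 205.7 yaw 155.83 F [-0.2 -0.   0.1] gap 88.0
shift mm [-500.4 -410.3    5.7] turn 1.626
```

>>> arm_command(commands=[-35,-28,0,0.145,-70,-56,0,0.29,-105,-84,0,0.435,-140,-112,0,0.58,-175,-140,0,0.725], hand=0)

```text
time: 0.6
position: [0.3789, 0.4146, 0.2064]
tool_rot: [-180.0, 0.0, 114.0]
force: [1.1, 0.2, 0.1]
finger_gap: 0.0503
finger_force: 0.0
```

```bash
python3 h.py 0 145 0.2
```

```text
t 0.6 at box [-338.8  396. ] 206.4 yaw 113.98 F [1.1 0.2 0.1] gap 50.3
shift mm [-421.4   15.8    6.4] turn 0.896
```

>>> arm_command(commands=[-42,2,0,0.145,-84,3,0,0.29,-126,5,0,0.435,-168,6,0,0.58,-210,8,0,0.725])

```text
time: 1.1
position: [0.4724, 0.2266, 0.2065]
tool_rot: [-180.0, 0.0, 72.4]
force: [0.2, -0.2, 0.4]
finger_gap: 0.0103
finger_force: 0.0
```

```bash
python3 h.py 0 145 0.2
```

```text
t 1.1 at box [-169.4  272. ] 206.5 yaw 72.42 F [ 0.2 -0.2  0.4] gap 10.3
shift mm [-153.8  145.4    6.5] turn 0.17
```

>>> arm_command(commands=[-38,36,2,0.09,-77,73,4,0.17,-115,109,6,0.17,-154,145,6,0.17,-154,145,6,0.17])

```text
time: 1.6
position: [0.5664, 0.0339, 0.2003]
tool_rot: [180.0, 0.1, 62.8]
force: [0.2, 0.4, 0.3]
finger_gap: 0.0003
finger_force: 0.0
```

```bash
python3 - <<'E'
from h import *
go(0,145,.15)
o=bot.get_obs();cap("wrist","w1")
E
```

```text
t 1.6 at box [  2.6 144. ] 200.3 yaw 62.77 F [0.2 0.4 0.3] gap 0.3
shift mm [ 1.  -2.6 50.3] turn 0.002
```

View pics/w1.png

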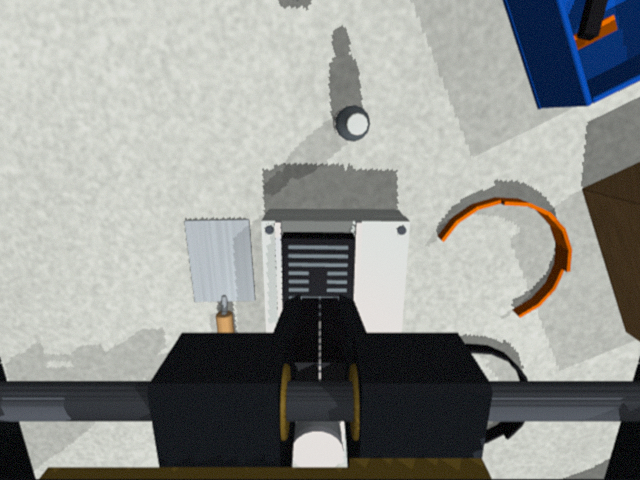

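The wrist view shows the cassette directly under the finger line, with its outer edge from (282,233) to (355,234). The deck screws are at (269,230) and (401,230), and the glue bottle at (355,123) is clear.

```bash
python3 - <<'E'
from h import *
o=bot.get_obs()
for n,q,z in [("c1",(282,233),.07),("c2",(355,234),.07),("s",(269,230),.05),("s",(401,230),.05),("glue",(357,124),.095)]:
    p=onz("wrist",q,z,o)[:2]-B;print(n,np.round(1e3*np.array([p@EX,p@EY]),1))
go(0,145,.054)
E
```

```text
c1 [-28.2 132.5]
c2 [ 32.1 131.8]
s [-41.5 129.4]
s [ 74.4 129.7]
glue [ 28.7 219.1]
t 1.65 at box [  2.3 144.3] 200.3 yaw 62.77 F [ 0.7 -1.5  0.5] gap 0.5
shift mm [  0.7  -2.3 146.3] turn 0.002
```

>>> arm_command(commands=[4,-2,35,0,4,-2,70,0,4,-2,105,0,4,-2,135,0,4,-2,146,0])

```text
time: 2.15
position: [0.5613, 0.044, 0.051]
tool_rot: [-179.6, 0.2, 63.1]
force: [0.5, 0.0, 0.0]
finger_gap: 0.0007
finger_force: 0.0
```

```bash
python3 h.py 0 50 0.054
```

```text
t 2.15 at box [ -6.6 150.7] 51.0 yaw 63.08 F [0.5 0.  0. ] gap 0.7
shift mm [-100.7    5.8   -3. ] turn 0.007
```

>>> arm_command(commands=[-3,0,-2,0,-6,0,-2,0])

```text
time: 2.35
position: [0.5634, 0.0379, 0.0584]
tool_rot: [179.9, -0.1, 63.1]
force: [-0.3, 0.4, 1.2]
finger_gap: 0.0005
finger_force: 0.0
```

```bash
python3 h.py 0 90 0.054
```

```text
t 2.35 at box [ -2.  146.2] 58.4 yaw 63.06 F [-0.3  0.4  1.2] gap 0.5
shift mm [-56.2   1.6   4.4] turn 0.007
```

>>> arm_command(commands=[-6,1,1,0.005,-14,1,1,0.005,-22,1,1,0.005,-30,1,1,0.005,-38,1,1,0.005])

```text
time: 2.85
position: [0.5459, 0.0022, 0.0562]
tool_rot: [180.0, -0.0, 62.7]
force: [0.2, 0.4, 0.3]
finger_gap: 0.0005
finger_force: 0.0
```

```bash
python3 h.py 0 90 0.054
```

```text
t 2.85 at box [ -1.1 106.4] 56.2 yaw 62.7 F [0.2 0.4 0.3] gap 0.5
shift mm [-16.4   1.1   2.2] turn 0.001
```

>>> arm_command(commands=[-8,1,1,0,-16,1,2,0,-24,1,2,0,-32,1,2,0,-40,1,2,0])

```text
time: 3.35
position: [0.5284, -0.0335, 0.0538]
tool_rot: [-180.0, 0.0, 62.7]
force: [0.5, 0.1, 0.5]
finger_gap: 0.0007
finger_force: 0.0
```

```bash
python3 - <<'E'
from h import *
go(0,50,.054); im,d=cap("top"); cv2.imwrite('pics/t2.png',cv2.resize(im[220:410,330:545],None,fx=3,fy=3,interpolation=cv2.INTER_CUBIC))
E
```

```text
t 3.35 at box [-0.2 66.6] 53.8 yaw 62.73 F [0.5 0.1 0.5] gap 0.7
shift mm [-16.6   0.2  -0.2] turn 0.001
```

View pics/t2.png

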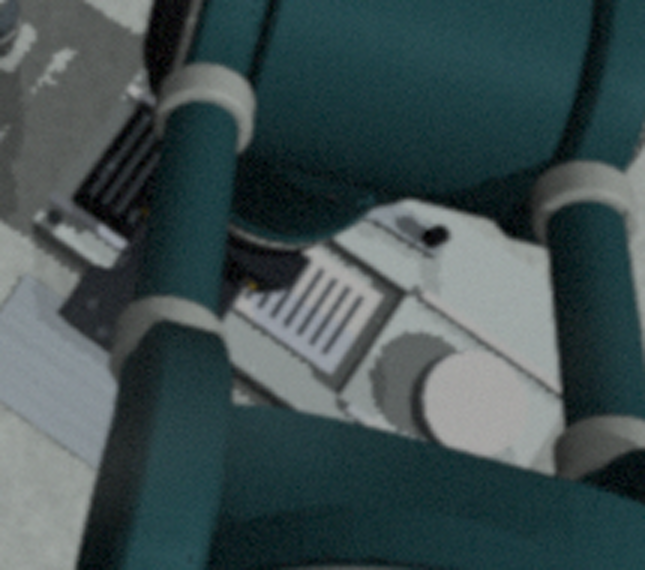

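The crop suggests the cassette has not moved: its outer edge still runs from (140,103) to (77,200). That is at odds with the measured TCP, so I'll look at the scene and wrist views before going on.

```bash
python3 - <<'E'
from h import *
im,d=cap("scene");w,dw=cap("wrist");o=bot.get_obs();go(0,66,.054);print(o["joints"])
a=cv2.resize(im[150:270,180:360],(720,480),interpolation=cv2.INTER_CUBIC)[:, :430]
b=cv2.resize(w,(480,360));c=np.zeros((480,780,3),np.uint8);c[:,:430]=a;c[:360,430:]=b[:,60:410]
cv2.imwrite('pics/s3.png',c)
p=np.append(o["position"],1)
for n in("top","scene"):
  q=viewer.camera_params(n);v=(np.array(q["camera_from_world"])@p)[:3];u=np.array(q["intrinsics"])@[v[0],-v[1],-v[2]];print(n,u[:2]/u[2])
E
```

```text
t 3.5 at box [-0.2 66.8] 53.9 yaw 62.68 F [0.  0.6 0.7] gap 0.6
shift mm [-0.8  0.2 -0.1] turn 0.0
[-6.31092169e+00  7.96754610e+00  1.17899386e+02  7.51880668e-03
  5.41330530e+01  2.10093474e+01]
top [396.27819429 293.00962794]
scene [278.28882745 213.29831162]
```

View pics/s3.png

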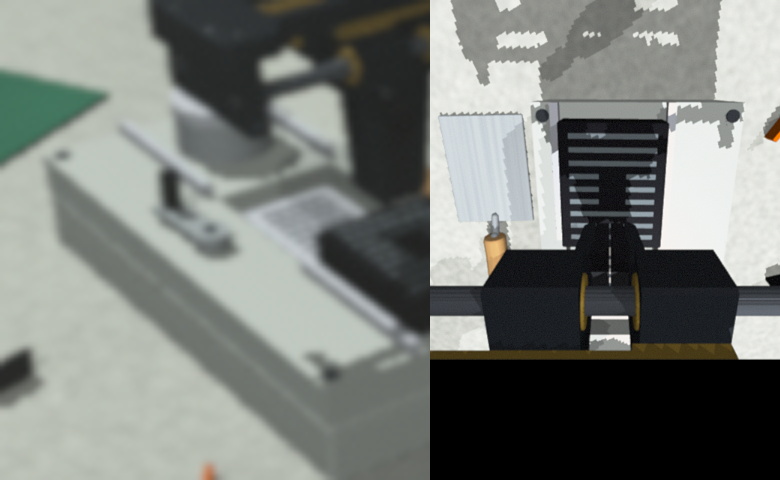

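```bash
python3 - <<'E'
from h import *
from scipy.spatial.transform import Rotation as R
w,dw=cap("wrist");o=bot.get_obs()
p=viewer.camera_params("wrist");K=np.array(p["intrinsics"]);M=np.array(p["mount"])
for u in (300,310,330):
  for v in range(160,400,15):
    z=dw[v,u]; x=np.linalg.solve(K,[u,v,1])*z; t=M@[x[0],-x[1],-x[2],1]
    W=R.from_euler('xyz',o["tool_rot"],degrees=True).apply(t[:3])+o["position"];r=W[:2]-B
    print(u,v,"tool",np.round(t[:3]*1e3),"box",np.round(1e3*np.array([r@EX,r@EY,W[2]])),w[v,u])
E
```

```text
300 160 tool [61. -8. -1.] box [ -8. 128.  55.] [27 28 29]
300 175 tool [ 56.  -8. -15.] box [ -8. 123.  69.] [37 38 37]
300 190 tool [ 50.  -8. -14.] box [ -8. 117.  68.] [22 18 23]
300 205 tool [ 43.  -8. -16.] box [ -8. 111.  70.] [30 30 29]
300 220 tool [ 37.  -8. -15.] box [ -8. 104.  69.] [91 91 81]
300 235 tool [ 30.  -8. -16.] box [-8. 97. 69.] [93 89 77]
300 250 tool [ 23.  -8. -16.] box [-8. 90. 70.] [64 59 57]
300 265 tool [ 16.  -8. -15.] box [-8. 83. 69.] [31 23 28]
300 280 tool [  9.  -8. -15.] box [-9. 76. 69.] [13 17 12]
300 295 tool [  9.  -8. -32.] box [-8. 76. 86.] [29 27 24]
300 310 tool [  8.  -7. -42.] box [-7. 75. 96.] [15  9 18]
300 325 tool [  8.  -7. -54.] box [ -7.  75. 108.] [21 14 22]
300 340 tool [  8.  -6. -63.] box [ -6.  75. 117.] [21 13 14]
300 355 tool [  8.  -6. -73.] box [ -6.  76. 127.] [ 6 11 11]
300 370 tool [  5.  -6. -76.] box [ -6.  72. 130.] [24 20 21]
300 385 tool [  26.   -4. -110.] box [ -4.  93. 164.] [50 47 44]
310 160 tool [61. -4. -3.] box [ -4. 128.  57.] [25 28 29]
310 175 tool [ 56.  -4. -15.] box [ -4. 123.  69.] [37 31 34]
310 1
[... 1121 characters left out ...]
] box [  5. 104.  70.] [90 88 81]
330 235 tool [ 30.   5. -16.] box [ 5. 97. 70.] [16 18 18]
330 250 tool [ 24.   5. -17.] box [ 5. 91. 71.] [18 14 11]
330 265 tool [ 16.   5. -16.] box [ 5. 83. 70.] [27 20 21]
330 280 tool [  9.   5. -15.] box [ 5. 76. 69.] [17 14  8]
330 295 tool [  2.   5. -16.] box [ 5. 69. 70.] [17 14 15]
330 310 tool [  8.   4. -42.] box [ 4. 75. 96.] [18 15 18]
330 325 tool [  8.   4. -54.] box [  4.  75. 108.] [16 14 20]
330 340 tool [  8.   4. -63.] box [  4.  75. 117.] [15 12  8]
330 355 tool [  8.   4. -73.] box [  4.  75. 127.] [20  7 11]
330 370 tool [  5.   4. -76.] box [  3.  72. 130.] [20 20 22]
330 385 tool [  26.    3. -110.] box [  2.  93. 164.] [38 33 34]
```

The wrist depth map explains it. The cassette top reads 70 mm, which is right, but the closed fingers really end at tool z ≈ -28 mm, so they passed over the cassette. I'll back off, measure the tip length and allow for it.

>>> arm_command(commands=[0,0,-30,0,25,0,-50,0,65,0,-50,0,86,0,-50,0,86,0,-50,0])

```text
time: 4.05
position: [0.5697, 0.046, 0.1045]
tool_rot: [179.9, -0.1, 62.9]
force: [-0.3, -0.7, 0.1]
finger_gap: 0.0007
finger_force: 0.0
```

```bash
cat > tip.py <<'E'
from h import *
w,dw=cap("wrist")
p=viewer.camera_params("wrist");K=np.array(p["intrinsics"]);M=np.array(p["mount"])
v,u=np.mgrid[200:400,240:400];z=dw[200:400,240:400]
x=(u-K[0,2])/K[0,0]*z;y=-(v-K[1,2])/K[1,1]*z
T=np.stack([x,y,-z],-1)@M[:3,:3].T+M[:3,3];T=T[z>0]*1e3
for lo in range(-90,10,6):
    s=T[(T[:,2]>=lo)&(T[:,2]<lo+6)&(abs(T[:,0])<30)]
    if len(s): print(lo,len(s),"x",np.round(np.percentile(s[:,0],[2,98]),1),"y",np.round(np.percentile(s[:,1],[2,98]),1))
E
python3 tip.py; python3 h.py 0 150 0.03
```

```text
-90 25 x [ 8.4 10.2] y [-7.7  8.4]
-84 162 x [ 4.8 10.1] y [-8.7  9.4]
-78 1433 x [1.5 9.7] y [-8.9  9.7]
-72 620 x [7.2 9.8] y [-9.8 10.5]
-66 609 x [7.2 9.8] y [-13.8  13.8]
-60 772 x [3.  9.8] y [-14.5  15.3]
-54 765 x [-1.7  9.9] y [-13.9  14.5]
-48 544 x [7.3 9.8] y [-13.4  14.1]
-42 484 x [7.2 9.8] y [-12.9  13.5]
-36 255 x [7.2 9.6] y [-10.3  11.1]
-30 1 x [7. 7.] y [3.9 3.9]
t 4.1 at box [ -0.5 154.5] 104.0 yaw 62.88 F [ 0.3 -0.1 -0.2] gap 0.2
shift mm [-4.6  0.5 74. ] turn 0.004
```

>>> arm_command(commands=[-2,0,30,0,-2,0,60,0,-2,0,75,0,-2,0,78,0,-2,0,78,0])

```text
time: 4.6
position: [0.5668, 0.0413, 0.0256]
tool_rot: [-179.9, 0.0, 62.7]
force: [0.9, 0.2, -0.2]
finger_gap: 0.0006
finger_force: 0.0
```

```bash
python3 tip.py|tail -4; python3 h.py 0 110 0.024
```

```text
-12 479 x [-14.1 -12.8] y [-37.8  38.4]
-6 474 x [-14.2 -12.9] y [-38.5  39.4]
0 487 x [-14.1 -12.9] y [-40.   40.8]
6 488 x [-14.1 -12.8] y [-41.   41.6]
t 4.65 at box [  0.4 151.3] 26.6 yaw 62.7 F [ 0.2  0.6 -0.2] gap 0.6
shift mm [-41.3  -0.4   2.6] turn 0.001
```

Now at tip height ≈ 57 mm, 25 mm behind the face. Push.

>>> arm_command(commands=[-8,0,1,0,-16,0,2,0,-24,0,2,0,-32,0,2,0,-40,0,2,0])

```text
time: 5.15
position: [0.549, 0.0056, 0.0244]
tool_rot: [179.9, -0.0, 62.7]
force: [0.8, 0.5, 1.4]
finger_gap: 0.0006
finger_force: 0.9
```

```bash
cat > edge.py <<'E'
from h import *
# profile along y of top surface from wrist depth, at columns beside the fingers
from scipy.spatial.transform import Rotation as R
o=bot.get_obs();w,dw=cap("wrist")
p=viewer.camera_params("wrist");K=np.array(p["intrinsics"]);M=np.array(p["mount"])
v,u=np.mgrid[0:480:2,0:640:2];z=dw[::2,::2]
T=np.stack([(u-K[0,2])/K[0,0]*z,-(v-K[1,2])/K[1,1]*z,-z],-1)@M[:3,:3].T+M[:3,3]
W=R.from_euler('xyz',o["tool_rot"],degrees=True).apply(T[z>0])+o["position"];r=W[:,:2]-B
X,Y,Z=r@EX*1e3,r@EY*1e3,W[:,2]*1e3
for x0 in (-24,24):
    print("x",x0,[(y,int(round(np.median(Z[m])))) for y in range(-60,140,6) for m in [(abs(X-x0)<4)&(abs(Y-y)<3)&(Z<85)] if m.sum()>2])
E
python3 edge.py; python3 h.py 0 70 0.024
```

```text
x -24 [(96, 49), (102, 50), (108, 50), (114, 49), (120, 50), (126, 50), (132, 50), (138, 28)]
x 24 [(96, 50), (102, 49), (108, 50), (114, 50), (120, 50), (126, 50), (132, 50), (138, 27)]
t 5.2 at box [ -0.3 109.5] 24.1 yaw 62.71 F [-0.2 -0.5 -0.1] gap 0.4
shift mm [-39.5   0.3   0.1] turn 0.001
```

The cassette is now sliding. Continue.

>>> arm_command(commands=[-9,0,0,0,-18,0,0,0,-27,0,0,0,-36,0,0,0,-44,0,0,0])

```text
time: 5.7
position: [0.5279, -0.0338, 0.0236]
tool_rot: [-180.0, 0.0, 62.7]
force: [1.2, 1.0, -0.7]
finger_gap: 0.0005
finger_force: 0.3
```

```bash
python3 edge.py; python3 h.py 0 48 0.024
```

```text
x -24 [(54, 49), (60, 49), (66, 50), (72, 50), (78, 50), (84, 50), (90, 49), (96, 50), (102, 50), (108, 50), (114, 50), (120, 50), (126, 50), (132, 50), (138, 34)]
x 24 [(54, 50), (60, 50), (66, 50), (72, 50), (78, 50), (84, 50), (90, 50), (96, 50), (102, 50), (108, 50), (114, 50), (120, 50), (126, 50), (132, 50), (138, 38)]
t 5.75 at box [-0.9 65.1] 23.4 yaw 62.72 F [-1.3 -1.5 -0.5] gap 0.4
shift mm [-17.1   0.9  -0.6] turn 0.001
```

>>> arm_command(commands=[-4,1,0,0,-8,1,0,0,-11,1,0,0,-14,1,0,0,-16,1,0,0])

```text
time: 6.25
position: [0.5222, -0.0477, 0.0239]
tool_rot: [-180.0, -0.0, 62.7]
force: [0.6, 0.6, -0.7]
finger_gap: 0.0009
finger_force: 0.3
```

```bash
python3 edge.py; python3 h.py 0 48 0.024
```

```text
x -24 [(36, 47), (42, 49), (48, 50), (54, 50), (60, 50), (66, 50), (72, 50), (78, 50), (84, 50), (90, 50), (96, 50), (102, 50), (108, 50), (114, 50), (120, 50), (126, 50), (132, 50), (138, 49)]
x 24 [(42, 50), (48, 50), (54, 50), (60, 50), (66, 50), (72, 50), (78, 50), (84, 50), (90, 50), (96, 50), (102, 50), (108, 50), (114, 50), (120, 50), (126, 50), (132, 50), (138, 50)]
t 6.3 at box [ 0.8 51. ] 23.9 yaw 62.73 F [ 0.7 -0.8 -0.3] gap 0.3
shift mm [-3.  -0.8 -0.1] turn 0.001
```

>>> arm_command(commands=[-2,-1,0,0,-3,-1,0,0,-3,-1,0,0])

```text
time: 6.6
position: [0.5217, -0.049, 0.0247]
tool_rot: [179.9, -0.2, 62.7]
force: [2.5, 4.4, -0.8]
finger_gap: 0.0003
finger_force: 2.7
```

```bash
python3 h.py 0 48 0.024
```

```text
t 6.6 at box [ 0.9 49.8] 24.7 yaw 62.69 F [ 2.5  4.4 -0.8] gap 0.3
shift mm [-1.8 -0.9  0.7] turn 0.001
```

The push reads about 5 N, so the cassette seems to be in and against the far wall. I'll back off, rise and look.

>>> arm_command(commands=[10,0,0,0,10,0,-40,0,-10,0,-80,0,-50,0,-80,0,-95,0,-80,0])

```text
time: 7.1
position: [0.4779, -0.1348, 0.106]
tool_rot: [179.8, -0.0, 62.9]
force: [-0.3, -0.3, -0.5]
finger_gap: 0.0006
finger_force: 0.0
```

>>> arm_command(commands=[0,0,0,0])

```text
time: 7.2
position: [0.4745, -0.1374, 0.1042]
tool_rot: [-180.0, 0.1, 62.5]
force: [-0.3, -0.1, -0.8]
finger_gap: 0.0007
finger_force: 0.0
```

```bash
python3 edge.py; python3 - <<'E'
from h import *
cap("wrist","w4");go(0,0,.06)
E
```

```text
x -24 [(-60, 50), (-54, 50), (-48, 50), (-42, 50), (-36, 62), (-30, 62), (-24, 62), (-18, 62), (-12, 62), (-6, 61), (0, 62), (6, 62), (12, 62), (18, 62), (24, 62), (30, 62), (36, 61), (42, 39), (48, 50), (54, 50), (60, 50), (66, 50), (72, 50), (78, 50), (84, 50)]
x 24 [(-60, 50), (-54, 50), (-48, 50), (-42, 50), (-36, 62), (-30, 62), (-24, 62), (-18, 62), (-12, 62), (-6, 62), (0, 62), (6, 62), (12, 62), (18, 62), (24, 62), (30, 62), (36, 62), (42, 47), (48, 50), (54, 50), (60, 50), (66, 49), (72, 50), (78, 50), (84, 50)]
t 7.3 at box [ -0.3 -47.2] 103.8 yaw 62.59 F [ 1.2 -0.1 -1. ] gap 0.5
shift mm [47.2  0.3 43.8] turn -0.001
```

View pics/w4.png

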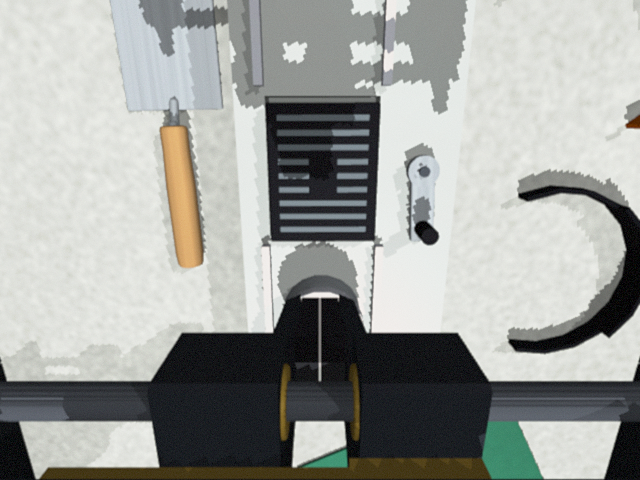

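The cassette is in the bay mouth, flat, with its top at 62 mm all over. It spans (266,98) to (378,240). The keeper pivot is at (424,172) and the post top near (421,227). Next, press at the middle.

>>> arm_command(commands=[20,0,0,0,46,0,15,0,46,0,45,0,46,0,65,0,46,0,68,0])

```text
time: 7.8
position: [0.4952, -0.091, 0.0328]
tool_rot: [-179.6, 0.1, 62.9]
force: [-1.0, 0.2, -0.9]
finger_gap: 0.0006
finger_force: 0.0
```

>>> arm_command(commands=[0,0,3,0,0,0,5,0,0,0,7,0,0,0,9,0])

```text
time: 8.2
position: [0.4988, -0.0934, 0.0287]
tool_rot: [179.9, -0.1, 62.7]
force: [-2.0, 1.7, 6.9]
finger_gap: 0.0005
finger_force: 3.8
```

```bash
python3 h.py 0 -1 .019; python3 - <<'E'
from h import *
im=cv2.imread('pics/w4.png');c=im[200:250,395:450];g=cv2.cvtColor(c,cv2.COLOR_BGR2GRAY)
ys,xs=np.where(g<50);print(xs.min()+395,xs.max()+395,ys.min()+200,ys.max()+200)
E
```

```text
t 8.2 at box [ 1.  -0.1] 28.7 yaw 62.7 F [-2.   1.7  6.9] gap 0.5
shift mm [-0.9 -1.   9.7] turn 0.001
415 437 221 243
```

>>> arm_command(commands=[0,0,2,0,0,0,4,0,0,0,6,0,0,0,8,0,0,0,9,0])

```text
time: 8.7
position: [0.4988, -0.0934, 0.0198]
tool_rot: [179.9, -0.1, 62.7]
force: [-2.3, 2.4, 8.0]
finger_gap: 0.0007
finger_force: 3.7
```

```bash
python3 h.py 0 -1 .019
```

```text
t 8.7 at box [ 0.9 -0.2] 19.8 yaw 62.68 F [-2.3  2.4  8. ] gap 0.7
shift mm [-0.8 -0.9  0.8] turn 0.0
```

>>> arm_command(commands=[0,0,1,0,0,0,2,0,0,0,3,0,0,0,3,0])

```text
time: 9.1
position: [0.4988, -0.0934, 0.0186]
tool_rot: [179.9, -0.1, 62.7]
force: [-8.6, 4.4, 19.7]
finger_gap: 0.0006
finger_force: 10.0
```

Bottomed out at about 20 N. I'll lift and check that it is flush, and open the fingers to 30 mm for the keeper.

>>> arm_command(commands=[0,0,-30,0,0,0,-80,0,-40,-15,-85,0,-75,-30,-85,0,-75,-30,-85,0], hand=0)

```text
time: 9.6
position: [0.4345, -0.1482, 0.1011]
tool_rot: [179.9, 0.1, 62.6]
force: [-0.2, -0.5, 0.2]
finger_gap: 0.0001
finger_force: 0.0
```

>>> arm_command(commands=[0,0,0,0,0,0,0,0,0,0,0,0,0,0,0,0,0,0,0,0], hand=30)

```text
time: 10.1
position: [0.4369, -0.1458, 0.0997]
tool_rot: [-180.0, 0.0, 62.8]
force: [-0.6, 0.5, -0.2]
finger_gap: 0.0296
finger_force: 0.0
```

```bash
python3 edge.py; python3 tip.py; python3 - <<'E'
from h import *
o=bot.get_obs();w,d=cap("wrist");go(58.6,-33.5,.034)
cv2.imwrite('pics/w5.png',w)
for q in [(58,-33)]:
  for z in (.0575,.075):
    W=np.append(B+(q[0]*EX+q[1]*EY)/1e3,z)
    from scipy.spatial.transform import Rotation as R
    p=viewer.camera_params("wrist");T=np.eye(4);T[:3,:3]=R.from_euler('xyz',o["tool_rot"],degrees=True).as_matrix();T[:3,3]=o["position"]
    v=np.linalg.inv(T@np.array(p["mount"]))@np.append(W,1);u=np.array(p["intrinsics"])@[v[0],-v[1],-v[2]];print(z,u[:2]/u[2])
E
```

```text
x -24 [(-60, 50), (-54, 50), (-48, 50), (-42, 50), (-36, 50), (-30, 50), (-24, 50), (-18, 50), (-12, 50), (-6, 50), (0, 50), (6, 50), (12, 50), (18, 50), (24, 50), (30, 50), (36, 50), (42, 46), (48, 50), (54, 50), (60, 50)]
x 24 [(-60, 50), (-54, 50), (-48, 50), (-42, 50), (-36, 50), (-30, 50), (-24, 50), (-18, 50), (-12, 50), (-6, 50), (0, 50), (6, 50), (12, 50), (18, 50), (24, 50), (30, 50), (36, 49), (42, 48), (48, 50), (54, 50), (60, 50)]
-90 17 x [7.7 9.7] y [-22.1  22.9]
-84 202 x [ 3.8 10. ] y [-23.   23.8]
-78 1556 x [1.4 9.6] y [-23.2  24.1]
-72 673 x [7.  9.8] y [-24.8  25.7]
-66 714 x [-6.9  9.8] y [-25.9  26.8]
-60 967 x [-9.1  9.8] y [-26.9  27.5]
-54 995 x [-9.   9.8] y [-27.7  28.5]
-48 725 x [-8.6  9.8] y [-28.   28.7]
-42 614 x [-8.   9.8] y [-27.4  28.3]
-36 351 x [-9.   9.5] y [-25.7  25.8]
t 10.25 at box [-30.1 -75.4] 99.7 yaw 62.76 F [ 1.1 -0.7  0. ] gap 30.0
shift mm [41.8 88.7 65.7] turn 0.002
0.0575 [474.10415185 185.72143199]
0.075 [486.75649142 191.2074029 ]
```

View pics/w5.png

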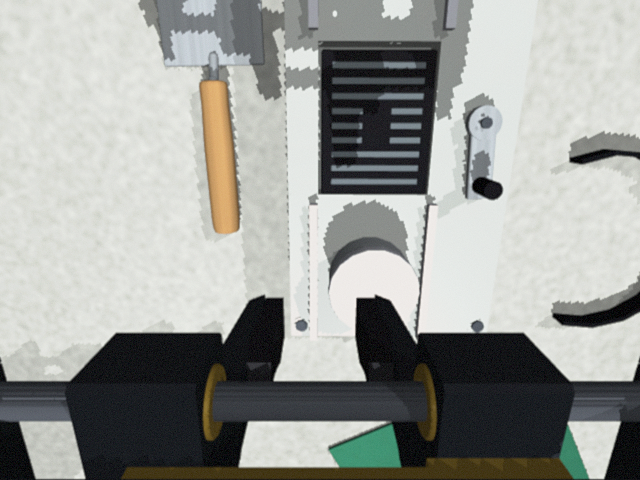

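The cassette is flush: 50 mm across its whole top. The post is upright with its top at (491,189) and base near (477,185), consistent with box (59,-33). I'll straddle it with the open fingers.

>>> arm_command(commands=[12,25,0,0,24,50,0,0,35,75,0,0,42,89,5,0,42,89,15,0])

```text
time: 10.75
position: [0.5378, -0.1501, 0.0856]
tool_rot: [179.8, -0.0, 62.8]
force: [0.2, 1.0, 0.4]
finger_gap: 0.0302
finger_force: 0.0
```

>>> arm_command(commands=[0,0,0,0])

```text
time: 10.85
position: [0.5328, -0.149, 0.0826]
tool_rot: [-179.7, 0.1, 62.8]
force: [-0.1, -0.0, -0.1]
finger_gap: 0.0299
finger_force: 0.0
```

```bash
python3 - <<'E'
from h import *
go(59,-33,.031)
cap("wrist","w6")
E
```

```text
t 10.85 at box [ 56.8 -34. ] 82.6 yaw 62.75 F [-0.1 -0.  -0.1] gap 29.9
shift mm [ 1.   2.2 51.6] turn 0.002
```

View pics/w6.png

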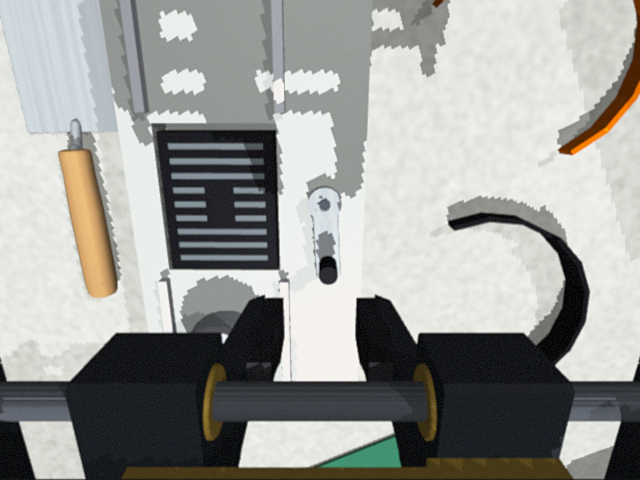

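Post top is at (328,272), pivot at (324,204), between the open fingers with the gap centre near column 320.

```bash
python3 - <<'E'
from h import *
o=bot.get_obs()
for q,z in [((328,276),.075),((324,204),.0585)]:
    p=onz("wrist",q,z,o)[:2]-B;print(np.round(1e3*np.array([p@EX,p@EY]),1))
go(60,-34,.031)
E
```

```text
[ 61.5 -33.1]
[59.3  1.2]
t 10.9 at box [ 56.7 -34.1] 83.2 yaw 62.74 F [-1.  -0.1  0. ] gap 29.7
shift mm [ 0.1  3.3 52.2] turn 0.001
```

>>> arm_command(commands=[1,4,15,0,1,4,30,0,1,4,44,0,1,4,51,0,1,4,51,0])

```text
time: 11.4
position: [0.537, -0.1502, 0.0318]
tool_rot: [-179.8, 0.0, 62.7]
force: [-0.4, -0.2, 1.0]
finger_gap: 0.0296
finger_force: 0.0
```

>>> arm_command(commands=[0,0,0,0,0,0,0,0,0,0,0,0,0,0,0,0], hand=15)

```text
time: 11.8
position: [0.5394, -0.1508, 0.0346]
tool_rot: [179.9, -0.0, 62.7]
force: [-0.4, -0.4, -0.1]
finger_gap: 0.0147
finger_force: 0.0
```

```bash
cat > arc.py <<'E'
from h import *
# rows to follow the post arc; angles (deg) given, pivot at (59,.7), centre of the gap leads/lags by lead mm
o=bot.get_obs();p=o["position"][:2];w=np.radians(o["tool_rot"][2]);x=np.array([np.cos(w),np.sin(w)]);y=np.array([np.sin(w),-np.cos(w)])
go(59,-33,.031)
for a in map(float,sys.argv[1:]):
    r=np.radians(a);b=np.array([59,.7])-34*np.array([np.cos(r),np.sin(r)]);d=B+(b[0]*EX+b[1]*EY)/1e3-p
    print(a,np.round(1e3*np.array([d@x,d@y]),1),round(w-np.radians(62.66-90+a),3))
E
python3 arc.py 90 84 78 72 66 60
```

```text
t 11.8 at box [ 63.5 -32.5] 34.6 yaw 62.73 F [-0.4 -0.4 -0.1] gap 14.7
shift mm [-0.5 -4.5  3.6] turn 0.001
90.0 [-0.8 -4.5] 0.001
84.0 [-0.6 -8. ] 0.106
78.0 [ -0.  -11.5] 0.211
72.0 [  0.9 -15. ] 0.315
66.0 [  2.2 -18.3] 0.42
60.0 [  3.8 -21.5] 0.525
```

>>> arm_command(commands=[0,-4,2,0,0,-8,3,0.105,0,-11,3,0.21,1,-15,3,0.315,2,-18,3,0.42])

```text
time: 12.3
position: [0.5239, -0.1405, 0.0311]
tool_rot: [180.0, -0.0, 38.4]
force: [1.0, 0.1, -0.3]
finger_gap: 0.0151
finger_force: 0.4
```

```bash
python3 arc.py 66 60 54 48 42 36
```

```text
t 12.3 at box [ 44.9 -30.5] 31.1 yaw 38.41 F [ 1.   0.1 -0.3] gap 15.1
shift mm [ 3.5 13.9  0.1] turn -0.423
66.0 [0.3 0.2] -0.004
60.0 [ 0.4 -3.4] 0.1
54.0 [ 1.  -6.9] 0.205
48.0 [  1.9 -10.3] 0.31
42.0 [  3.1 -13.7] 0.415
36.0 [  4.7 -16.8] 0.519
```

>>> arm_command(commands=[0,-3,0,0.1,1,-7,0,0.205,2,-10,0,0.31,3,-14,0,0.415,5,-17,0,0.52])

```text
time: 12.8
position: [0.5167, -0.1243, 0.031]
tool_rot: [180.0, 0.0, 8.6]
force: [-1.1, -1.7, 0.4]
finger_gap: 0.0151
finger_force: 0.6
```

```bash
python3 arc.py 36 30 24 18 12 6
```

```text
t 12.8 at box [ 31.1 -19.4] 31.0 yaw 8.63 F [-1.1 -1.7  0.4] gap 15.1
shift mm [14.6 27.4 -0. ] turn -0.943
36.0 [0.4 0.1] -0.001
30.0 [ 0.6 -3.4] 0.104
24.0 [ 1.2 -7. ] 0.209
18.0 [  2.1 -10.4] 0.314
12.0 [  3.4 -13.7] 0.418
6.0 [  5.  -16.9] 0.523
```

>>> arm_command(commands=[0,-3,0,0.105,1,-7,0,0.21,2,-10,0,0.315,3,-14,0,0.42,5,-17,0,0.525])

```text
time: 13.3
position: [0.5186, -0.1065, 0.0308]
tool_rot: [180.0, 0.0, -21.5]
force: [-2.0, -1.5, 0.9]
finger_gap: 0.015
finger_force: 0.6
```

```bash
python3 arc.py 6 0 -5 -10
```

```text
t 13.3 at box [24.6 -2.7] 30.8 yaw -21.45 F [-2.  -1.5  0.9] gap 15.0
shift mm [31.1 33.6 -0.2] turn -1.468
6.0 [0.5 0.2] -0.002
0.0 [ 0.7 -3.4] 0.103
-5.0 [ 1.1 -6.3] 0.19
-10.0 [ 1.8 -9.2] 0.277
```

Push to the stop: move the gap on past 0 by a few mm, watching the force.

>>> arm_command(commands=[0,-2,0,0.05,0,-4,0,0.1,0,-5,0,0.1,0,-6,0,0.1,0,-7,0,0.1])

```text
time: 13.8
position: [0.5215, -0.1001, 0.0307]
tool_rot: [180.0, 0.0, -26.9]
force: [-1.3, -0.1, -0.5]
finger_gap: 0.0148
finger_force: 0.5
```

```bash
python3 arc.py 0 -5
```

```text
t 13.8 at box [24.2  4.3] 30.7 yaw -26.9 F [-1.3 -0.1 -0.5] gap 14.8
shift mm [34.5 37.6 -0.3] turn -1.563
0.0 [0.7 3.6] 0.008
-5.0 [0.9 0.7] 0.095
```

>>> arm_command(commands=[0,-1,0,0.005,0,-2,0,0.005,0,-3,0,0.005])

```text
time: 14.1
position: [0.522, -0.099, 0.0306]
tool_rot: [179.8, 0.1, -27.1]
force: [-6.0, -10.4, 0.7]
finger_gap: 0.0148
finger_force: 5.5
```

About 12 N, so it is at the stop. Back to the centre of the gap, open a little, lift and check.

>>> arm_command(commands=[0,2,0,0,0,4,0,0,0,4,0,0,0,4,0,0,0,4,0,0], hand=26)

```text
time: 14.6
position: [0.5217, -0.1009, 0.031]
tool_rot: [-180.0, -0.0, -27.2]
force: [0.5, 0.0, -0.2]
finger_gap: 0.0262
finger_force: 0.0
```

>>> arm_command(commands=[0,0,-10,0,0,0,-30,0,0,0,-60,0,-30,0,-90,0,-70,0,-110,0])

```text
time: 15.1
position: [0.4613, -0.0694, 0.1443]
tool_rot: [-179.9, -0.3, -27.3]
force: [-1.0, 0.1, 1.6]
finger_gap: 0.0262
finger_force: 0.0
```

>>> arm_command(commands=[0,0,0,0,0,0,0,0])

```text
time: 15.3
position: [0.4598, -0.0689, 0.1424]
tool_rot: [-179.9, -0.2, -27.2]
force: [0.3, -0.4, 1.1]
finger_gap: 0.026
finger_force: 0.0
```

```bash
python3 - <<'E'
from h import *
go(0,0,.1)
cap("wrist","w7")
E
python3 edge.py
```

```text
t 15.3 at box [-44.9   3.7] 142.4 yaw -27.19 F [ 0.3 -0.4  1.1] gap 26.0
shift mm [44.9  3.8 42.4] turn -1.568
x -24 [(-60, 50), (-54, 50), (-48, 50), (-42, 50), (-36, 50), (-30, 50), (-24, 50), (-18, 50), (-12, 50), (-6, 50), (0, 50), (6, 50), (12, 50), (18, 50), (24, 50), (30, 50), (36, 50), (42, 45), (48, 50), (54, 50), (60, 50), (66, 50), (72, 50), (78, 49), (84, 50), (90, 50), (96, 50), (102, 50), (108, 49), (114, 50), (120, 50), (126, 49), (132, 50), (138, 50)]
x 24 [(-60, 50), (-54, 50), (-48, 50), (-42, 49), (-36, 50), (-30, 50), (-24, 50), (-18, 50), (-12, 50), (-6, 51), (0, 75), (6, 57), (12, 50), (18, 50), (24, 50), (30, 50), (36, 50), (42, 43), (48, 50), (54, 50), (60, 50), (66, 50), (72, 49), (78, 50), (84, 50), (90, 50), (96, 50), (102, 50), (108, 50), (114, 50), (120, 50), (126, 50), (132, 50), (138, 49)]
```

View pics/w7.png

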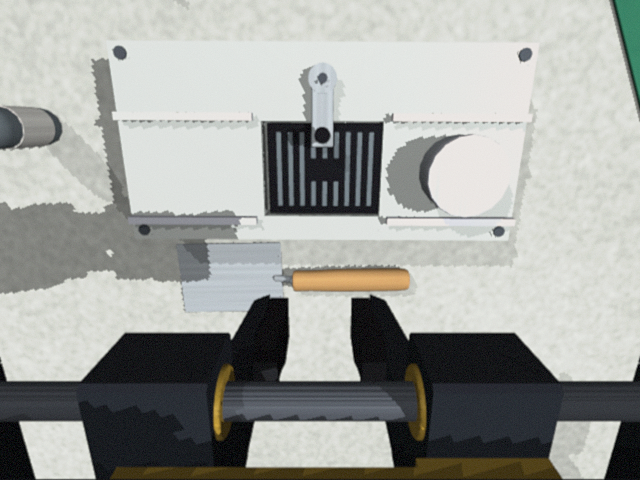

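The keeper lies straight along the box's -x, pivot (322,77) and post (322,133), over the edge of the flush cassette. The tin at (468,173) is where it was, and the fingers are clear.

```bash
python3 -c "
from h import *
print(hand_in())"
```

```text
the job is handed in; nothing more can be done
None
```

The job is handed in at about 15 s: the cassette is flush with the deck, the keeper is closed at its stop across its edge, and the tin was not touched; an early push passed over the cassette (closed fingers about 31 mm short of the TCP), so I redid it lower.

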